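# Change the film gate plate of the microfilm test box

### The arm

A 6-joint arm with a two-finger parallel gripper is mounted at the origin on the work surface. World frame = base frame: x ahead of the robot, y to its left, z up, the work surface at z = 0. Lengths are in m, angles in rad, forces in N, time in s.
With the tool pointing down it reaches from about 0.3 to 0.75 m from the base axis. Payload 8.5 kg.
Tool frame: the origin (TCP) lies at the very end of the fingers, on their centre line; the grasp point (between the pads) lies 19 mm behind it (hold_point_z is the distance from the TCP to the grasp point, in m); z points along the fingers, y is the line along which they close (so a half turn about z gives the same grasp; the last joint's range is limited). The gripper opens to 85 mm and grips with 20 to 120 N. Pads are 22 mm wide; open, the fingers measure 114 mm over their backs; the gripper's body (76 mm by 85 mm) begins 54 mm behind the grasp point. The pads swing forward as they close: fully open they stand 13 mm farther back than shut.
Start: joints at [-1.44, 0.381, 1.297, -0, 1.464, -0.215], TCP at [0.186, -0.517, 0.231] pointing down, gripper open.
Joint ranges: [-3.11, 3.11], [-0.89, 2.33], [0.22, 2.48], [-1.42, 4.56], [0.17, 2.85], [-2.88, 2.88]. Speed limits (rad/s): [2.39, 2.39, 3.14, 3.14, 3.14, 3.14].

### API

Orientations are given as a unit quaternion [w, x, y, z].
In Python, from station import read_state, camera, calibration, job_done, hold_point_z gives the robot as it stands.
- The arm moves only by the tool move_arm, never from a script. Its argument "plan" is a list that holds one entry, the list of rows, each a list of 6 numbers: the shift along the tool's x, y, z in cm, then the turn, a rotation vector about the tool's x, y, z in rad. A call has 1 to 5 rows; each row is the pose to reach, as a shift and turn from the pose commanded when the call began, along the tool's axes at that moment; what a row does not reach only later rows make up. A row lasts 1/10 s, in which the tool goes at most 50 mm and 8.59 degrees, less where a joint would pass 70% of its speed; a pose out of reach is approached as far as the arm can. A call with a gripper value outside its range is refused whole. "hand" is the finger opening in cm, from 0 to 8.54, set as the call begins (left out, the last holds). The fingers move at their own pace and stop on an object; the grip force is fixed at half the most. Time passes only in rows, so rows that repeat a pose let the fingers close. It gives the time, the measured TCP pose, the force, the opening and the grip force at its end, in the units of the state.
- read_state(): the state, without advancing time (a new reading comes with each control period).
- camera(name): name is "scene" or "top" or "wrist"; returns (picture, depth): 384x512x3 uint8, blue, green, red; 384x512 float32, m along the optical axis (not along the pixel's ray), 0 where there is no reading.
- calibration(name): a dict with "vfov" (degrees; the focal length in pixels is half the picture's height over the tangent of half this angle, whatever the lens; pixels are square), "cx", "cy" (the principal point, pixels), "k1" (the pictures are not rectified: a ray, as slopes to the right and down, at radius r is drawn at 1 + k1 r^2 times it, then the intrinsics apply), "cam_to_world" (4x4, takes a point from camera to world coordinates). Camera axes: x right, y down, z forward; pixel columns grow to the right and rows downward; lengths in m; the calibration is good to about 2 mm. A picture is of the moment at which its call begins: read the wrist's pose just before it. calibration takes no time and is no camera call; for the wrist camera it gives the pose at the moment of the call.
- job_done(): hands the job in; it is judged then, once.
The state is a dict: "time_s": time; "joint_positions": joint angles; "joint_vel": joint speeds; "joint_efforts": joint torques, N m; "position": TCP position; "tcp_rot": TCP orientation; "force": force on the tool from outside, world axes, zero at the start; "torque": the same for the moment, N m; "opening": opening from 0.0 (shut) to 1.0 (fully open); "finger_force": force on a finger pad.
Only numpy, scipy, OpenCV 4.12 (cv2) and the standard library are available. Lean on these libraries where they do the work, as an engineer would, in place of code of your own. Each camera call takes 0.05 s, during which the arm holds its last target. There are 200 camera calls.

### The job

Take only the top gate plate from the stack in the magazine, lay it flat on the middle of the black rubber pad, let go, and take it again by its two short ends. Set it centred and flat on the floor of the film gate on the cream test box, between the flared rails, all the way down before letting go; then turn the chrome lock collar clockwise to its stop, its tongue over the plate's end. Leave the other plates in the magazine, do not press the red button, and do not disturb the reel caps, focus wheel or lamp shade.

Things in the scene. Friction and masses are not known exactly. Their poses are not given: they have to be found in the camera images.
- plate1: the top plate of the stack, the one to move: flat aluminium plate 66 (x) x 44 (y) x 10 mm thick (z) with a small dark window in its upper face, 56 to 112 g. Origin at the centre of its underside, z up, x along its long side. The two ends look alike to the job: a half turn about z does not matter.
- plate2: second plate of the stack, same shape; stays in the magazine
- plate3: third plate of the stack, same shape; stays
- plate4: lowest plate of the stack, same shape; stays
- tray: the magazine, a fixed dark steel holder: base 96 (x) x 60 (y) x 4 mm, origin under its centre, on the counter. The plates lie on its base, long sides along x; plate1's top is 44 mm above the counter. Two end walls, 34 mm wide and 54 mm high, stand 2 mm beyond the plates' short ends, so the ends cannot be gripped there; the long sides are open.
- pad: squat round black rubber foot pad, fixed on the counter, 48 mm across its flat top, 16 mm high; origin at the centre of its underside
- testbox: fixed cream test box, 250 (x) x 150 (y) x 60 mm high, origin under its centre; carries the film gate (at x = -45 mm), the lock collar (x = +45 mm) and the red button (x = 95, y = 45 mm)
- gate (a point): centre of the film gate's floor, 60 mm above the counter. x runs along the channel between two dark rails 54 mm long, at y = +-24 mm, above 10 mm height flaring out to +-30 mm at 20 mm. The channel's ends are open: the plate, long side along x, sticks out 6 mm past the rails at both ends. The lock collar's axis stands at x = +90 mm, y = 0.
- lock (a joint): angle (rad) of the chrome lock collar about its vertical axis on the test box: 0 to 0.25 at the start (tongue swung aside), growing clockwise seen from above; 1.4 is the stop and locked position, the tongue pointing at the gate centre. Stiff enough to stay where left (0.08 N m).
- lock_grip (a point): on the collar's axis, mid-height of its grip bar, 95 mm above the counter; turns with it, x along bar and tongue. Bar 42 (x) x 12 (y) mm, 81 to 103 mm above the counter, on a ring 44 mm across from 69 mm up. Tongue 12 mm wide, 5.5 mm thick, reaches 65 mm from the axis, its underside 2.5 mm above a seated plate.
- button (a joint): travel (m) of the red push button (22 mm across) at the collar's end of the test box, on the side away from the parked tongue: 0 untouched, 0.006 fully pressed. Not to be pressed.
- cap1: brown bakelite reel cap, a disc 60 mm across with a stub on top, 27 mm high, origin under its centre; bystander
- cap2: second brown bakelite reel cap, the same; bystander
- wheel: chrome focus wheel lying flat, 72 mm across, 24 mm high, origin under its centre; bystander
- shade: frosted glass lamp shade standing on its wide rim, 110 mm across, 100 mm high, origin under its centre; bystander
There are look-alikes about, which are no part of the job. Leave any green or turquoise look-alike of the plate1 alone. Several things have the shape of the tray; the one meant has the colours described above.

How it is judged:
On the way, in this order (a step that is already met when the one before it is completed fails the run):
1. the top plate lies flat on the rubber pad, within 15 mm of its centre, let go and at rest (horizontal distance between plate1 and pad below 0.015 m and z of plate1 in the frame of pad between 0.013 and 0.019 m and angle between plate1's own z axis and vertical below 0.06 rad and contact force between the fingers and plate1 below 0.1 N and linear speed of plate1 below 0.02 m/s), for 0.2 s.
2. the plate is down on the floor of the gate while the fingers still hold it (x of plate1 in the frame of gate between -0.006 and 0.006 m and y of plate1 in the frame of gate between -0.005 and 0.005 m and z of plate1 in the frame of gate between -0.003 and 0.003 m and angle between plate1's own z axis and vertical below 0.06 rad and angle between the x axis of plate1 and the x axis of gate, either way round below 0.15 rad and contact force between the fingers and plate1 above 1 N), for 0.1 s.
3. the plate lies in the gate, let go, the collar not yet locked (x of plate1 in the frame of gate between -0.006 and 0.006 m and y of plate1 in the frame of gate between -0.005 and 0.005 m and z of plate1 in the frame of gate between -0.003 and 0.003 m and angle between plate1's own z axis and vertical below 0.06 rad and angle between the x axis of plate1 and the x axis of gate, either way round below 0.15 rad and contact force between the fingers and plate1 below 0.1 N and linear speed of plate1 below 0.02 m/s and value of joint lock below 0.6 rad), for 0.1 s.
4. the collar is turned to its stop over the plate (x of plate1 in the frame of gate between -0.006 and 0.006 m and y of plate1 in the frame of gate between -0.005 and 0.005 m and z of plate1 in the frame of gate between -0.003 and 0.003 m and angle between plate1's own z axis and vertical below 0.06 rad and angle between the x axis of plate1 and the x axis of gate, either way round below 0.15 rad and value of joint lock above 1.28 rad), for 0.2 s.
At the end, for the whole second after the job is handed in: The plate lies free and still on the gate floor: within 6 mm of its centre along, 5 mm across, 3 mm in height, tilt under 0.06, yaw within 0.15 rad; collar beyond 1.28 rad; other plates stacked within 12 mm of the magazine centre; button up; caps, wheel, shade within 20 mm of their places (all of step 4 and linear speed of plate1 below 0.02 m/s and contact force between the fingers and plate1 below 0.1 N and value of joint button below 0.002 m and horizontal distance between each of plate2, plate3, plate4 and tray below 0.012 m and z of plate2 in the frame of tray between 0.021 and 0.027 m and z of plate3 in the frame of tray between 0.011 and 0.017 m and z of plate4 in the frame of tray between 0.001 and 0.007 m and distance of each of cap1, cap2, wheel, shade from where it was at the start of the episode below 0.02 m); the robot touches nothing.
It fails at once if another plate than the top one is dragged or lifted more than 12 mm (distance of any of plate2, plate3, plate4 from where it was at the start of the episode above 0.012 m).
It fails at once if the red button is pressed (value of joint button above 0.004 m).
It fails at once if a bystander (cap, wheel, shade) is shifted more than 20 mm or tipped (distance of any of cap1, cap2, wheel, shade from where it was at the start of the episode above 0.02 m or angle between any of cap1, cap2, wheel, shade's own z axis and vertical above 0.35 rad).
It also fails if it takes over 72 s, if anything falls off the work surface, if the arm or the gripper's body presses on something with over 40 N, if the wrist force passes 120 N, or if a joint passes its speed limit or range.

## Working session

There is one attempt and no reset: what is moved stays moved. The work goes in short steps, Python scripts to look and compute and a tool call to move; the robot and the scene stay as the last step left them, time stands still between calls to the robot, and variables do not carry over. Pictures are saved under pics/ and viewed, at most 13 in all, crops included, and the job is handed in when it is done.

Besides the shell and the picture viewer there is one more tool, called after ">>>" as a command line: name --argument value ..., lists and objects as JSON in quotes. move_arm: Moves the arm, as the interface text tells. Its arguments: {"type":"object","properties":{"plan":{"type":"array","items":{"type":"array","items":{"type":"array","items":{"type":"number"}}}},"hand":{"type":"number"}},"required":["plan"]}

```bash
ls; mkdir -p pics
cat > h.py <<'E'
import numpy as np, cv2
from station import *
def cam(n):
    c=calibration(n); im,d=camera(n); return im,d,c
def K(c,im): 
    f=im.shape[0]/2/np.tan(np.radians(c["vfov"])/2); return np.array([[f,0,c["cx"]],[0,f,c["cy"]],[0,0,1.]])
def rays(c,im,uv):
    k=np.array([c["k1"],0,0,0,0.]); p=cv2.undistortPoints(np.float64(uv).reshape(-1,1,2),K(c,im),k).reshape(-1,2)
    T=np.array(c["cam_to_world"]); d=np.c_[p,np.ones(len(p))]@T[:3,:3].T
    return T[:3,3],d
def onplane(c,im,uv,z):
    o,d=rays(c,im,uv); return o+d*((z-o[2])/d[:,2])[:,None]
def cloud(c,im,dep,uv):
    uv=np.int32(np.round(uv)); o,d=rays(c,im,uv); return o+d*dep[uv[:,1],uv[:,0]][:,None]
E
python3 - <<'E'
from h import *
for n in("top","scene"):
    im,d,c=cam(n); np.savez(n,im=im,d=d); print(n,c); cv2.imwrite(f"pics/{n}0.png",cv2.resize(im,(800,600),interpolation=2))
print(read_state(),hold_point_z)
E
```

```text
pics
top {'vfov': 46.39997209909768, 'cx': 259.3513511270724, 'cy': 196.39688384813164, 'k1': -0.14451834441841832, 'cam_to_world': array([[ 0.00790035, -0.99001949,  0.1407089 ,  0.35708979],
       [-0.99978116, -0.00509451,  0.02028982, -0.08403068],
       [-0.01937048, -0.14083841, -0.98984308,  1.19016171],
       [ 0.        ,  0.        ,  0.        ,  1.        ]])}
scene {'vfov': 56.43752789628905, 'cx': 255.2983849764758, 'cy': 197.8317513149865, 'k1': -0.015033280810415446, 'cam_to_world': array([[-0.30613038,  0.71672385, -0.62657091,  1.09852792],
       [ 0.95197596,  0.23399607, -0.19745282,  0.09760886],
       [ 0.00509599, -0.65692675, -0.75393718,  0.78887608],
       [ 0.        ,  0.        ,  0.        ,  1.        ]])}
{'time_s': 0.1, 'joint_positions': array([-1.44030498e+00,  3.81096165e-01,  1.29816449e+00, -4.11104696e-06,
        1.46360255e+00, -2.15297678e-01]), 'joint_vel': array([-0.00012471, -0.00244358, -0.00313568, -0.00180912,  0.00041838,
       -0.00102783]), 'joint_efforts': array([ 3.29749309e-03, -4.49222124e+01, -2.31655204e+01, -1.64674780e-04,
        3.69835980e-03, -5.47748684e-06]), 'position': array([ 0.18637897, -0.51717454,  0.23079786]), 'tcp_rot': array([-6.34790840e-04,  9.85090702e-01,  1.72034607e-01,  2.48878614e-05]), 'force': array([-0.08273782,  0.11320702, -0.34927386]), 'torque': array([-0.07259536,  0.00659563, -0.01554762]), 'finger_force': 0.0, 'opening': 0.9985713849720672} 0.0187
```

View pics/top0.png

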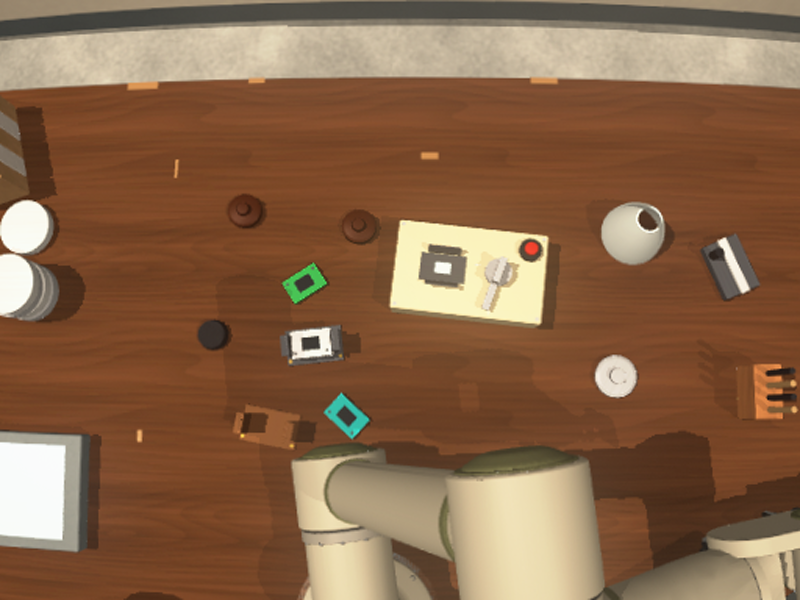

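View pics/scene0.png

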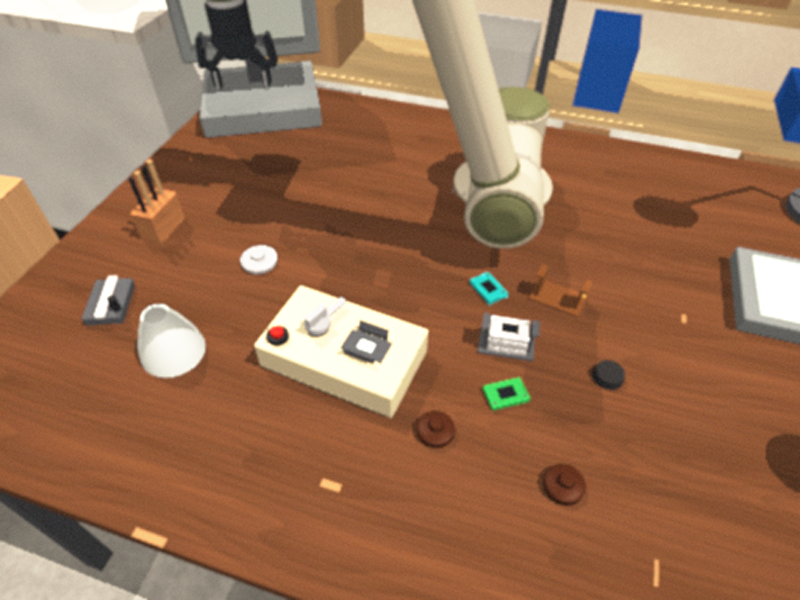

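Top view (800x600): the magazine candidates are the dark steel holder with bright plates at (313,345) and the empty copper one at (268,425). The grey-white object at (730,267) is not a plate tray. The one at (313,345) fits, being dark steel with a stack. The plate look-alikes are green (305,284) and turquoise (347,415). Pad (213,335), gate (443,267), collar (497,272), button (531,249).

Run:
```python
from h import *
z=np.load("top.npz"); im,d=z["im"],z["d"]; c=calibration("top")
s=1/1.5625
hsv=cv2.cvtColor(im,cv2.COLOR_BGR2HSV)
def near(mask,u,v,r):
    m=np.zeros(mask.shape,np.uint8); cv2.circle(m,(int(u*s),int(v*s)),int(r*s),255,-1); m=m&(mask.astype(np.uint8)*255)
    n,l,st,ce=cv2.connectedComponentsWithStats(m); i=1+np.argmax(st[1:,4]); return (l==i).astype(np.uint8)
def rect(m,zz):
    ct=max(cv2.findContours(m,0,1)[0],key=cv2.contourArea).reshape(-1,2)
    p=onplane(c,im,ct,zz); r=cv2.minAreaRect(np.float32(p[:,:2]*1000)); return np.round(r[0],1),np.round(r[1],1),round(r[2],1)
S,V=hsv[...,1].astype(int),hsv[...,2].astype(int)
print("plate",rect(near((S<60)&(V>190),313,345,45),.044))
print("pad",rect(near(V<60,213,335,24),.016))
m=near((hsv[...,0]>18)&(hsv[...,0]<40)&(V>180)&(S>30),468,272,120)
print("box",rect(m,.06))
print("button",rect(near((hsv[...,0]<8)&(S>180)&(V>150),531,249,20),.07))
# depth check
for n,u,v in [("plate",325,357),("pad",213,335),("gate",430,272),("box",415,300),("bar",497,270),("tongue",489,296)]:
    print(n,np.round(cloud(c,im,d,[[u*s,v*s]]),4))
def crop(x,y,w,h,k): return cv2.resize(im[y:y+h,x:x+w],None,fx=k,fy=k,interpolation=2)
a=crop(120,160,110,75,7.2)[:290]; 
A=cv2.resize(im[175:285,120:250],(400,338),interpolation=2);B=cv2.resize(im[135:215,245:355],(400,291),interpolation=2)
o=np.zeros((338,800,3),np.uint8);o[:,:400]=A;o[:291,400:]=B;cv2.imwrite("pics/crop1.png",o)
```

```text
plate (array([459.6,  95.9]), array([44.2, 64.4]), 6.7)
pad (array([474.8, 267.4]), array([50.9, 49.3]), 45.9)
box (array([ 578.1, -165.2]), array([247.8, 148.6]), 83.8)
button (array([ 615.5, -267. ]), array([18.4, 20.8]), 0.4)
plate [[0.4397 0.0757 0.0085]]
pad [[0.4742 0.2686 0.0209]]
gate [[ 0.5757 -0.1006  0.0616]]
box [[ 0.5291 -0.0777  0.0606]]
bar [[ 0.5709 -0.2063  0.1024]]
tongue [[ 0.5347 -0.196   0.0777]]
```

View pics/crop1.png

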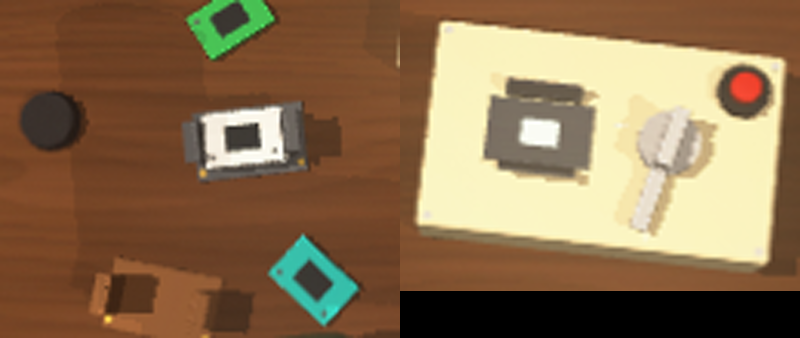

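The crop confirms it: the stack of bright plates sits between dark steel end walls, and the copper, green and turquoise objects are decoys. The tongue points down-left and is parked. Next I'll hover over the magazine.

```bash
cat > g.py <<'E'
import sys
from h import *
from scipy.spatial.transform import Rotation as R
def go(x,y,z,yd):
    s=read_state(); q=s["tcp_rot"]; r=R.from_quat(q[[1,2,3,0]])
    a=np.radians(yd); Y=np.array([np.cos(a),np.sin(a),0]); Z=np.array([0,0,-1.]); X=np.cross(Y,Z)
    t=R.from_matrix(np.c_[X,Y,Z]); d=r.inv().apply(np.array([x,y,z])-s["position"])*100
    print("t",round(s["time_s"],2),"pos",np.round(s["position"],4),"shift",np.round(d,2),"turn",np.round((r.inv()*t).as_rotvec(),3),"q6",round(s["joint_positions"][5],2))
if __name__=="__main__": go(*map(float,sys.argv[1:]))
E
python3 g.py .4 .096 .22 6.7
```

```text
t 0.1 pos [ 0.1864 -0.5172  0.2308] shift [ 40.88 -50.45   1.15] turn [-1.000e-03 -1.000e-03 -1.342e+00] q6 -0.22
```

>>> move_arm --plan '[[[40.9, -50.4, 1.1, 0, 0, -1.342], [40.9, -50.4, 1.1, 0, 0, -1.342], [40.9, -50.4, 1.1, 0, 0, -1.342], [40.9, -50.4, 1.1, 0, 0, -1.342], [40.9, -50.4, 1.1, 0, 0, -1.342]]]' --hand 6.0

```text
time_s: 0.6
position: [0.2689, -0.2794, 0.2269]
tcp_rot: [-0.0, 0.852, 0.523, 0.0]
force: [-0.0, 0.1, 1.5]
opening: 0.698
finger_force: 0.0
```

```bash
python3 g.py .4 .096 .22 6.7
```

```text
t 0.6 pos [ 0.2689 -0.2794  0.2269] shift [39.41 -5.29  0.7 ] turn [-0.    -0.    -0.586] q6 -0.64
```

>>> move_arm --plan '[[[39.4, -5.3, 0.7, 0, 0, -0.586], [39.4, -5.3, 0.7, 0, 0, -0.586], [39.4, -5.3, 0.7, 0, 0, -0.586], [39.4, -5.3, 0.7, 0, 0, -0.586], [39.4, -5.3, 0.7, 0, 0, -0.586]]]'

```text
time_s: 1.1
position: [0.3525, -0.0439, 0.2227]
tcp_rot: [0.0, 0.666, 0.746, 0.0]
force: [1.0, -0.4, 0.1]
opening: 0.7
finger_force: 0.0
```

```bash
python3 g.py .4 .096 .22 6.7
```

```text
t 1.1 pos [ 0.3525 -0.0439  0.2227] shift [13.35  6.32  0.27] turn [ 0.     0.    -0.003] q6 -0.58
```

>>> move_arm --plan '[[[13.3, 6.3, 0.3, 0, 0, 0], [13.3, 6.3, 0.3, 0, 0, 0], [13.3, 6.3, 0.3, 0, 0, 0], [13.3, 6.3, 0.3, 0, 0, 0], [13.3, 6.3, 0.3, 0, 0, 0]]]'

```text
time_s: 1.6
position: [0.4001, 0.094, 0.2193]
tcp_rot: [-0.0, 0.666, 0.746, -0.0]
force: [-0.5, -1.2, -0.0]
opening: 0.703
finger_force: 0.0
```

Run:
```python
from h import *
im,d,c=cam("wrist"); np.savez("w1",im=im,d=d); print(c); cv2.imwrite("pics/w1.png",im)
s=read_state();print(s["position"])
```

```text
{'vfov': 64.09131266669509, 'cx': 258.36339808310265, 'cy': 190.5968799245675, 'k1': -0.03826399891142168, 'cam_to_world': array([[ 9.93585026e-01,  1.09473901e-01,  2.83595027e-02,
         3.92335151e-01],
       [ 1.13084770e-01, -9.60049968e-01, -2.55960727e-01,
         1.58320928e-01],
       [-7.94479783e-04,  2.57525774e-01, -9.66271103e-01,
         3.61327641e-01],
       [ 0.00000000e+00,  0.00000000e+00,  0.00000000e+00,
         1.00000000e+00]])}
[0.40004179 0.09307712 0.21943806]
```

View pics/w1.png

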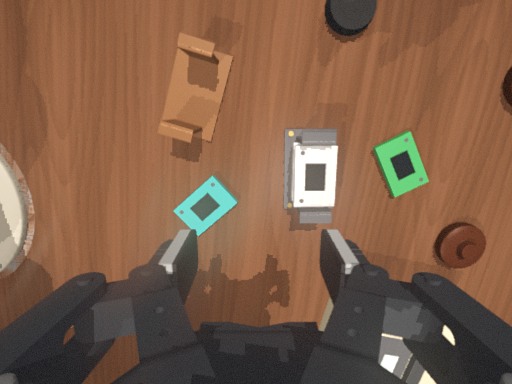

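The wrist view shows the plate stack at (315,177) in the dark magazine, green plate (402,165), turquoise (205,206) and pad (350,10).

```bash
cat >> h.py <<'E'
def blob(mask,u,v,r):
    m=np.zeros(mask.shape,np.uint8); cv2.circle(m,(int(u),int(v)),int(r),255,-1); m&=mask.astype(np.uint8)*255
    n,l,st,ce=cv2.connectedComponentsWithStats(m); return (l==1+np.argmax(st[1:,4])).astype(np.uint8)
def rect(c,im,m,zz):
    ct=max(cv2.findContours(m,0,1)[0],key=cv2.contourArea).reshape(-1,2)
    r=cv2.minAreaRect(np.float32(onplane(c,im,ct,zz)[:,:2]*1000)); return np.round(r[0],1),np.round(r[1],1),round(r[2],1)
def SV(im):
    h=cv2.cvtColor(im,cv2.COLOR_BGR2HSV).astype(int); return h[...,0],h[...,1],h[...,2]
E
python3 - <<'E'
from h import *
z=np.load("w1.npz"); im=z["im"]; c=calibration("wrist"); H,S,V=SV(im)
for t in(150,180,200): print(rect(c,im,blob((S<50)&(V>t),315,177,48),.044))
import subprocess
E
python3 g.py .460 .096 .12 6.7
```

```text
(array([457.3,  97.2]), array([48.1, 72.7]), 6.9)
(array([458. ,  96.9]), array([47. , 69.1]), 6.3)
(array([458.3,  96.9]), array([46. , 69.3]), 6.7)
t 1.65 pos [0.4    0.0931 0.2194] shift [-0.38  6.    9.94] turn [-0.001  0.    -0.005] q6 -0.17
```

>>> move_arm --plan '[[[-0.3, 5.9, 3, 0, 0, -0.005], [-0.4, 5.9, 8, 0, 0, -0.005], [-0.4, 5.9, 13, 0, 0, -0.005], [-0.4, 5.9, 15, 0, 0, -0.005], [-0.4, 5.9, 15, 0, 0, -0.005]]]'

```text
time_s: 2.15
position: [0.4575, 0.0941, 0.0669]
tcp_rot: [-0.003, 0.666, 0.746, -0.002]
force: [-0.1, 0.9, 0.7]
opening: 0.7
finger_force: 0.0
```

```bash
python3 g.py .459 .0963 .035 6.7
```

```text
t 2.15 pos [0.4575 0.0941 0.0669] shift [0.19 0.19 3.19] turn [-0.007 -0.001 -0.004] q6 -0.16
```

>>> move_arm --plan '[[[0.1, 0.1, 1, 0, 0, 0], [0.1, 0.1, 1.5, 0, 0, 0], [0.1, 0.1, 1.5, 0, 0, 0], [0.1, 0.1, 1.5, 0, 0, 0]]]'

```text
time_s: 2.55
position: [0.4607, 0.0969, 0.0556]
tcp_rot: [0.001, 0.665, 0.747, 0.001]
force: [1.0, -0.7, 0.3]
opening: 0.703
finger_force: 0.0
```

```bash
python3 g.py .459 .0963 .035 6.7
```

```text
t 2.55 pos [0.4607 0.0969 0.0556] shift [-0.03 -0.18  2.06] turn [ 0.002  0.    -0.001] q6 -0.16
```

>>> move_arm --plan '[[[0, -0.1, 1, 0, 0, 0], [0, -0.1, 1.8, 0, 0, 0], [0, -0.1, 2.0, 0, 0, 0], [0, -0.1, 2.0, 0, 0, 0], [0, -0.1, 2.0, 0, 0, 0]]]'

```text
time_s: 3.05
position: [0.4594, 0.0969, 0.0347]
tcp_rot: [-0.0, 0.665, 0.747, -0.0]
force: [0.3, -0.1, 0.1]
opening: 0.705
finger_force: 0.0
```

```bash
python3 - <<'E'
from h import *
im,d,c=cam("wrist"); cv2.imwrite("pics/w2.png",im)
E
python3 g.py .459 .0963 .035 6.7
```

```text
t 3.1 pos [0.4595 0.0968 0.0348] shift [-0.05 -0.05 -0.02] turn [ 0.     0.    -0.001] q6 -0.16
```

View pics/w2.png

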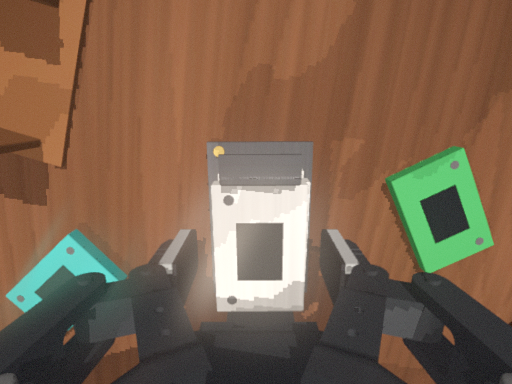

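The plate at (260,250) lies midway between the finger pads (192 and 325). Closing on it.

>>> move_arm --plan '[[[0, 0, 0, 0, 0, 0], [0, 0, 0, 0, 0, 0], [0, 0, 0, 0, 0, 0], [0, 0, 0, 0, 0, 0], [0, 0, 0, 0, 0, 0]]]' --hand 3.8

```text
time_s: 3.6
position: [0.4595, 0.0968, 0.0353]
tcp_rot: [0.0, 0.665, 0.747, 0.0]
force: [-1.2, 1.0, 7.1]
opening: 0.49
finger_force: 60.7
```

>>> move_arm --plan '[[[0, 0, -0.5, 0, 0, 0], [0, 0, -1.5, 0, 0, 0], [0, 0, -4, 0, 0, 0], [0, 0, -7, 0, 0, 0], [0, 0, -7, 0, 0, 0]]]'

```text
time_s: 4.1
position: [0.461, 0.0968, 0.1083]
tcp_rot: [0.003, 0.665, 0.747, 0.002]
force: [-0.1, 0.0, -1.5]
opening: 0.491
finger_force: 61.2
```

```bash
python3 - <<'E'
from h import *
im,d,c=cam("wrist"); im2,d2,c2=cam("top")
o=np.zeros((384,800,3),np.uint8); o[:,:400]=im[:,56:456]; o[:,400:]=cv2.resize(im2[175:271,125:225],(400,384),interpolation=2)
cv2.imwrite("pics/w3.png",o)
E
python3 g.py .475 .268 .104 6.7
```

```text
t 4.2 pos [0.4594 0.0968 0.1053] shift [16.82  3.54  0.13] turn [ 0.001  0.    -0.001] q6 -0.16
```

View pics/w3.png

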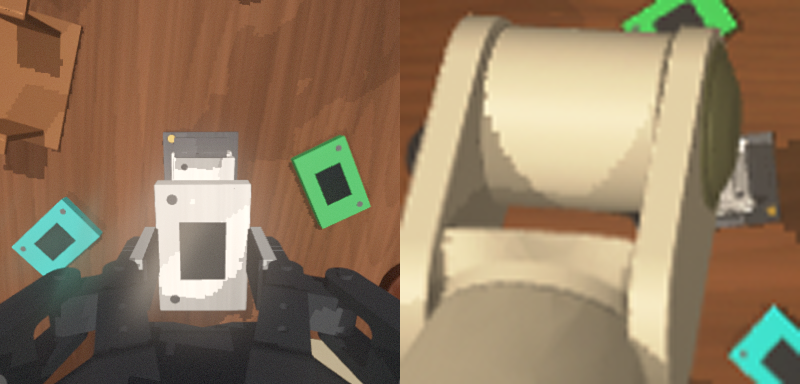

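Held flat, and the second plate stays in the magazine (wrist crop: plate (203,245), stack behind it at (200,165)). Carry it to the pad.

>>> move_arm --plan '[[[4, 0.8, 0, 0, 0, 0], [8.5, 1.8, 0, 0, 0, 0], [13, 2.8, 0, 0, 0, 0], [16.8, 3.5, 0, 0, 0, 0], [16.8, 3.5, 0, 0, 0, 0]]]'

```text
time_s: 4.7
position: [0.4738, 0.2713, 0.1034]
tcp_rot: [-0.001, 0.663, 0.748, -0.0]
force: [0.7, -0.4, -0.6]
opening: 0.493
finger_force: 61.2
```

>>> move_arm --plan '[[[0, 0, 1, 0, 0, 0], [0, 0, 4, 0, 0, 0], [0, 0, 6.5, 0, 0, 0], [0, 0, 7.5, 0, 0, 0], [0, 0, 7.5, 0, 0, 0]]]'

```text
time_s: 5.2
position: [0.4739, 0.2665, 0.0281]
tcp_rot: [-0.001, 0.665, 0.746, -0.002]
force: [-0.0, 0.7, -0.7]
opening: 0.49
finger_force: 61.1
```

```bash
python3 - <<'E'
from h import *
im,d,c=cam("scene"); im2,d2,c2=cam("wrist")
o=np.zeros((384,800,3),np.uint8); o[:,:400]=cv2.resize(im[190:286,340:440],(400,384),interpolation=2); o[:,400:]=im2[:,56:456]
cv2.imwrite("pics/s4.png",o)
E
python3 g.py .475 .268 .0173 6.7
```

```text
t 5.3 pos [0.4751 0.2673 0.0302] shift [0.07 0.   1.29] turn [ 0.001 -0.    -0.002] q6 0.18
```

View pics/s4.png

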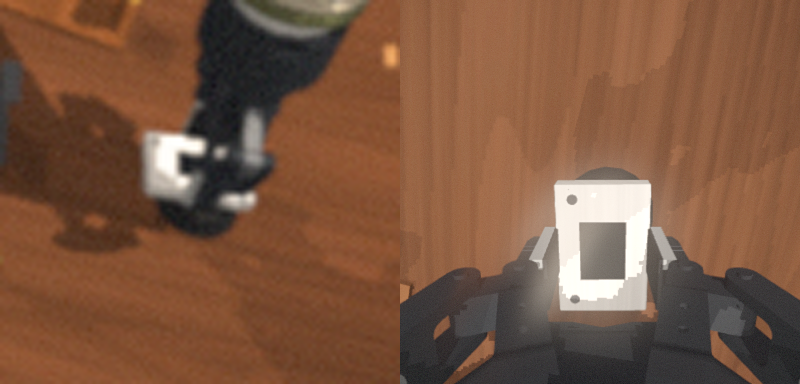

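The plate is over the pad, whose rim shows just beyond it at (612,172). Lower and release.

>>> move_arm --plan '[[[0.1, 0, 0.7, 0, 0, 0], [0.1, 0, 1.1, 0, 0, 0], [0.1, 0, 1.3, 0, 0, 0], [0.1, 0, 1.3, 0, 0, 0], [0.1, 0, 1.3, 0, 0, 0]]]'

```text
time_s: 5.8
position: [0.4745, 0.2688, 0.0173]
tcp_rot: [0.0, 0.665, 0.747, 0.0]
force: [-2.6, -1.3, 6.2]
opening: 0.489
finger_force: 61.9
```

>>> move_arm --plan '[[[0, 0, 0, 0, 0, 0], [0, 0, 0, 0, 0, 0], [0, 0, 0, 0, 0, 0], [0, 0, 0, 0, 0, 0]]]' --hand 6.0

```text
time_s: 6.2
position: [0.4745, 0.2688, 0.0166]
tcp_rot: [-0.0, 0.665, 0.747, -0.0]
force: [-0.7, -0.5, -0.1]
opening: 0.699
finger_force: 0.0
```

>>> move_arm --plan '[[[0, 0, -2, 0, 0, 0], [0, 0, -6, 0, 0, 0], [0, 0, -8, 0, 0, 0], [0, 0, -8, 0, 0, -0.15], [0, 0, -8, 0, 0, -0.3]]]' --hand 6.0

```text
time_s: 6.7
position: [0.4747, 0.2688, 0.0975]
tcp_rot: [0.001, 0.543, 0.84, 0.001]
force: [0.1, 0.3, -1.1]
opening: 0.708
finger_force: 0.0
```

```bash
python3 - <<'E'
from h import *
im,d,c=cam("wrist"); cv2.imwrite("pics/w5.png",im); np.savez("w5",im=im,T=c["cam_to_world"])
H,S,V=SV(im)
m=(S<50)&(V>150); print(m.sum()); print(rect(c,im,blob(m,258,240,110),.026), read_state()["position"])
E
python3 g.py .475 .268 .10 96.7
```

```text
6272
(array([473.7, 268.5]), array([45.2, 67.7]), 6.9) [0.47457222 0.2687723  0.09701631]
t 6.75 pos [0.4746 0.2688 0.097 ] shift [-0.09  0.01 -0.3 ] turn [ 1.000e-03  1.000e-03 -1.258e+00] q6 -0.13
```

View pics/w5.png

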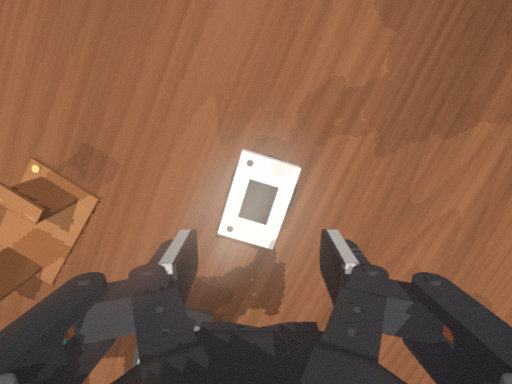

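The plate rests flat on the pad at (260,200), yaw 6.9°, as released. Rotate to its short ends.

>>> move_arm --plan '[[[-0.1, 0, 0, 0, 0, -0.15], [-0.1, 0, 0, 0, 0, -0.3], [-0.1, 0, 0, 0, 0, -0.45], [-0.1, 0, 0, 0, 0, -0.6], [-0.1, 0, 0, 0, 0, -0.75]]]' --hand 8.4

```text
time_s: 7.25
position: [0.4748, 0.2678, 0.0965]
tcp_rot: [-0.0, 0.2, 0.98, -0.0]
force: [0.2, 0.4, 0.6]
opening: 0.985
finger_force: 0.0
```

```bash
python3 g.py .4742 .2686 .08 96.8
```

```text
t 7.25 pos [0.4748 0.2678 0.0965] shift [0.09 0.05 1.65] turn [-0.   -0.   -0.52] q6 -0.87
```

>>> move_arm --plan '[[[0.1, 0.1, 0.5, 0, 0, -0.15], [0.1, 0.1, 1, 0, 0, -0.3], [0.1, 0.1, 1.7, 0, 0, -0.45], [0.1, 0.1, 1.7, 0, 0, -0.52], [0.1, 0.1, 1.7, 0, 0, -0.52]]]'

```text
time_s: 7.75
position: [0.4743, 0.2691, 0.0794]
tcp_rot: [-0.0, -0.057, 0.998, -0.0]
force: [-0.9, -0.3, -0.2]
opening: 0.982
finger_force: 0.0
```

```bash
python3 - <<'E'
from h import *
im,d,c=cam("wrist"); np.savez("w6",im=im); H,S,V=SV(im)
print(rect(c,im,blob((S<50)&(V>150),258,230,110),.026))
E
python3 g.py .4742 .2686 .020 96.8
```

```text
(array([473. , 267.7]), array([45.1, 66.2]), 6.5)
t 7.8 pos [0.4744 0.2691 0.0796] shift [ 0.02 -0.05  5.96] turn [-0.    -0.    -0.007] q6 -1.38
```

Run:
```python
from h import *
im,d,c=cam("wrist"); s=read_state(); p=s["position"]
v,u=np.mgrid[150:384,0:512]; P=cloud(c,im,d,np.c_[u.ravel(),v.ravel()]); ok=(d[150:].ravel()>.02)&(P[:,2]>p[2]-.02)
P=P[ok]-p; a=np.radians(96.8); yy=P[:,:2]@[np.cos(a),np.sin(a)]; xx=P[:,:2]@[np.sin(a),-np.cos(a)]
for sg in(1,-1):
    m=(sg*yy>.03)&(sg*yy<.065)&(abs(xx)<.03); z=P[m,2]; o=np.argsort(z)[:400:50]
    print(s["opening"],np.round(np.c_[xx[m][o],yy[m][o],z[o]]*1000,1).tolist())
```

```text
0.9854324812171289 [[-2.8, 41.9, 11.4], [-0.6, 41.8, 14.1], [-2.3, 41.2, 15.6], [-6.9, 41.8, 17.0], [-11.1, 47.8, 18.0], [-7.8, 41.6, 18.9], [5.4, 41.4, 19.9], [-10.9, 47.3, 20.7]]
0.9854324812171289 [[7.5, -42.9, 11.3], [9.1, -42.8, 14.1], [6.6, -42.6, 15.6], [2.9, -42.8, 16.9], [-1.1, -42.6, 17.8], [-4.2, -42.4, 19.1], [-11.3, -42.3, 20.0], [1.1, -42.3, 21.0]]
```

The open tips sit about 11 mm behind the TCP, as the description says. Go to TCP z = 12 mm.

>>> move_arm --plan '[[[0, -0.1, 2, 0, 0, 0], [0, -0.1, 5, 0, 0, 0], [0, -0.1, 6.4, 0, 0, 0], [0, -0.1, 6.75, 0, 0, 0], [0, -0.1, 6.75, 0, 0, 0]]]'

```text
time_s: 8.35
position: [0.4746, 0.2682, 0.0122]
tcp_rot: [-0.0, -0.057, 0.998, -0.0]
force: [-0.5, -0.2, -0.7]
opening: 0.982
finger_force: 0.0
```

>>> move_arm --plan '[[[0, 0, 0, 0, 0, 0], [0, 0, 0, 0, 0, 0], [0, 0, 0, 0, 0, 0], [0, 0, 0, 0, 0, 0]]]' --hand 6.0

```text
time_s: 8.75
position: [0.4751, 0.2684, 0.0138]
tcp_rot: [0.001, -0.057, 0.998, 0.0]
force: [-2.2, 0.1, 7.1]
opening: 0.747
finger_force: 65.4
```

```bash
cat > tip.py <<'E'
from h import *
im,d,c=cam("wrist"); s=read_state(); p=s["position"]; q=s["tcp_rot"]
from scipy.spatial.transform import Rotation as R
v,u=np.mgrid[150:384,0:512]; P=cloud(c,im,d,np.c_[u.ravel(),v.ravel()]); P=R.from_quat(q[[1,2,3,0]]).inv().apply(P[d[150:].ravel()>.02]-p)*1000
print(s["opening"],s["finger_force"],p)
m=(abs(P[:,0])<8)&(P[:,2]<5)&(abs(P[:,1])<30); print("plate top behind TCP",np.median(P[m&(P[:,2]>-25),2]))
for sg in(1,-1):
    m=(sg*P[:,1]>33.5)&(sg*P[:,1]<50)&(abs(P[:,0])<12)&(P[:,2]>-20); print(np.round(np.sort(P[m,2])[::-1][:200:25],1))
E
python3 tip.py
```

```text
0.7483303094869704 65.3546154499054 [0.47506924 0.26839775 0.01377726]
plate top behind TCP -11.851212769619444
[16.7 15.3 15.  14.8 14.7 14.6 14.5 14.4]
[16.2 15.2 14.9 14.8 14.6 14.5 14.4 14.3]
```

>>> move_arm --plan '[[[0, 0, -1, 0, 0, 0], [0, 0, -4, 0, 0, 0], [0, 0, -8, 0, 0, 0], [0, 0, -12, 0, 0, 0], [0, 0, -15, 0, 0, 0]]]'

```text
time_s: 9.3
position: [0.4747, 0.2683, 0.1658]
tcp_rot: [0.002, -0.057, 0.998, 0.0]
force: [0.4, 0.1, -1.4]
opening: 0.753
finger_force: 66.5
```

```bash
python3 g.py .62 .0 .17 83.8
```

```text
t 9.3 pos [0.4747 0.2683 0.1658] shift [-11.36 -28.32  -0.4 ] turn [0.001 0.003 0.223] q6 -1.39
```

>>> move_arm --plan '[[[-1.5, -3.7, 0, 0, 0, 0.05], [-3.3, -8.1, 0, 0, 0, 0.1], [-5, -12.5, 0, 0, 0, 0.15], [-6.7, -16.7, 0, 0, 0, 0.2], [-8, -20, 0, 0, 0, 0.223]]]'

```text
time_s: 9.8
position: [0.5778, 0.0763, 0.1633]
tcp_rot: [0.001, 0.055, 0.998, -0.0]
force: [0.8, 0.3, -0.9]
opening: 0.746
finger_force: 66.5
```

```bash
python3 g.py .62 .0 .17 83.8
```

```text
t 9.8 pos [0.5778 0.0763 0.1633] shift [-5.04 -7.11 -0.66] turn [-0.     0.001 -0.003] q6 -1.53
```

>>> move_arm --plan '[[[-2.5, -3.5, -0.3, 0, 0, 0], [-4.5, -6.5, -0.6, 0, 0, 0], [-5, -7.1, -0.6, 0, 0, 0], [-5, -7.1, -0.6, 0, 0, 0], [-5, -7.1, -0.6, 0, 0, 0]]]'

```text
time_s: 10.3
position: [0.6185, 0.0037, 0.1686]
tcp_rot: [-0.0, 0.054, 0.999, 0.0]
force: [-0.5, 0.1, -1.2]
opening: 0.746
finger_force: 66.5
```

Run:
```python
from h import *
im,d,c=cam("wrist"); np.savez("w7",im=im,d=d,T=c["cam_to_world"]); cv2.imwrite("pics/w7.png",cv2.resize(im,(768,576))); print(read_state()["position"])
```

```text
[0.61841634 0.00398867 0.16852247]
```

View pics/w7.png

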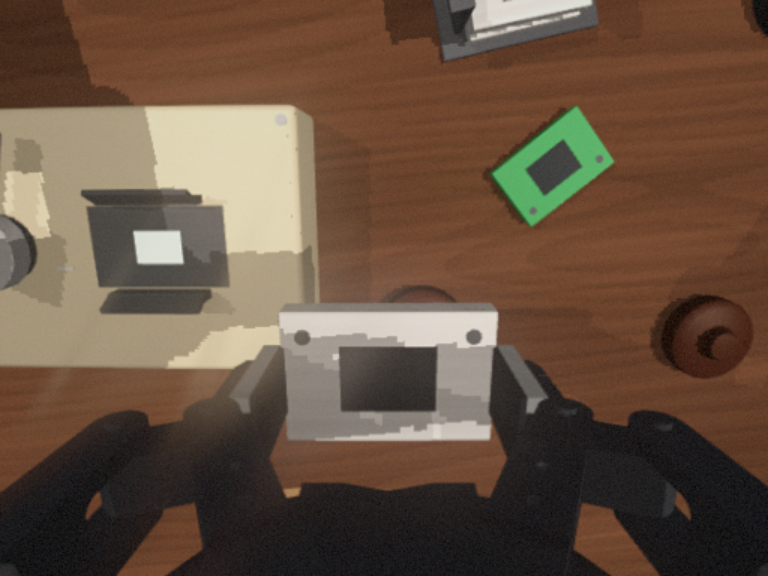

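The wrist view (768x576) shows the gate floor quad at (88..228, 207..287) with its pale window at (159,247), flared rails above and below, and the plate held level by its ends at (388,378).

Run:
```python
from h import *
z=np.load("w7.npz"); im,d=z["im"],z["d"]; c=calibration("wrist"); c["cam_to_world"]=z["T"]; H,S,V=SV(im)
w=blob((V>150)&(S<60),106,165,28); print("window",rect(c,im,w,.06))
q=np.array([(88,207),(225,207),(228,287),(98,287)])/1.5
P=onplane(c,im,q,.06)*1000; print("floor",P.round(1).tolist(),P.mean(0).round(1))
P=cloud(c,im,d,[[75,170],[130,170],[85,130],[120,130],[100,200],[115,125]]); print(P.round(4).tolist())
# box top far edge: cream
b=blob((H>15)&(H<40)&(V>90)&(S>30),150,90,60); 
# held plate: window and outline at its top
p=np.array([.6184,.0040,.1685]); zt=.1685+.0122
wd=blob((V<70),259,252,32); print("plate window",rect(c,im,wd,zt))
pl=blob((V>85)&(S<70),259,250,75); print("plate",rect(c,im,pl,zt))
```

```text
window (array([ 583.7, -121.5]), array([26.5, 17.8]), 83.5)
floor [[557.6, -155.3, 60.0], [566.3, -79.6, 60.0], [610.7, -86.8, 60.0], [602.6, -161.8, 60.0]] [ 584.3 -120.9   60. ]
[[0.5853, -0.1486, 0.0597], [0.5905, -0.1016, 0.06], [0.5538, -0.1213, 0.0783], [0.5569, -0.0946, 0.0783], [0.6103, -0.1259, 0.0729], [0.5528, -0.1062, 0.0595]]
plate window (array([617.6,   3.8]), array([27.7, 20.9]), 83.8)
plate (array([613.8,   3.3]), array([67. , 50.2]), 83.8)
```

```bash
python3 g.py .5842 -.121 .115 83.7
```

```text
t 10.35 pos [0.6184 0.004  0.1685] shift [  2.07 -12.79   5.35] turn [ 0.    -0.     0.003] q6 -1.65
```

>>> move_arm --plan '[[[0.8, -5, 1.5, 0, 0, 0], [1.6, -10, 3, 0, 0, 0], [2.1, -12.8, 5, 0, 0, 0.003], [2.1, -12.8, 5.3, 0, 0, 0.003], [2.1, -12.8, 5.3, 0, 0, 0.003]]]'

```text
time_s: 10.85
position: [0.584, -0.1214, 0.115]
tcp_rot: [-0.001, 0.055, 0.998, 0.0]
force: [-1.2, 0.8, -0.8]
opening: 0.747
finger_force: 66.5
```

```bash
python3 - <<'E'
from h import *
im,d,c=cam("wrist"); s=read_state(); p=s["position"]; np.savez("w8",im=im,d=d,T=c["cam_to_world"]); H,S,V=SV(im)
print(p); print("plate window",rect(c,im,blob((V<70),259,252,32),p[2]+.0122))
E
python3 g.py .5842 -.121 .083 83.7
```

```text
[ 0.58457648 -0.12090304  0.11570057]
plate window (array([ 582.8, -121. ]), array([27.1, 20.8]), 83.6)
t 10.9 pos [ 0.5846 -0.1209  0.1157] shift [ 0.04 -0.01  3.27] turn [0. 0. 0.] q6 -1.86
```

>>> move_arm --plan '[[[0, 0, 1.5, 0, 0, 0], [0, 0, 3.2, 0, 0, 0], [0, 0, 4.2, 0, 0, 0], [0, 0, 4.7, 0, 0, 0], [0, 0, 4.7, 0, 0, 0]]]'

```text
time_s: 11.4
position: [0.5846, -0.1216, 0.0682]
tcp_rot: [-0.0, 0.055, 0.998, 0.0]
force: [-0.1, -0.0, -1.5]
opening: 0.747
finger_force: 66.5
```

```bash
python3 g.py .5844 -.121 .0578 83.7; python3 -c "
from station import *;s=read_state();print(s['force'],s['torque'])"
```

```text
t 11.4 pos [ 0.5846 -0.1216  0.0682] shift [0.02 0.05 1.04] turn [ 0. -0.  0.] q6 -1.86
[-0.0760684  -0.03703459 -1.51776385] [-0.00823235 -0.05761567  0.04849817]
```

>>> move_arm --plan '[[[0, 0, 0.4, 0, 0, 0], [0, 0, 0.7, 0, 0, 0], [0, 0, 0.9, 0, 0, 0], [0, 0, 1.05, 0, 0, 0], [0, 0, 1.05, 0, 0, 0]]]'

```text
time_s: 11.9
position: [0.5844, -0.1224, 0.0579]
tcp_rot: [0.0, 0.055, 0.998, -0.0]
force: [-1.9, 0.1, -0.3]
opening: 0.744
finger_force: 66.7
```

Run:
```python
from h import *
im,d,c=cam("wrist"); s=read_state(); p=s["position"]; print(p,s["force"],s["torque"]); H,S,V=SV(im)
print("plate window",rect(c,im,blob((V<70),259,252,32),.070)); 
o,dd=rays(c,im,[[259,215]]);print(cloud(c,im,d,[[225,225],[290,225],[225,285],[290,285],[259,250]]).round(4).tolist())
cv2.imwrite("pics/w9.png",im)
```

```text
[ 0.58442005 -0.12235637  0.05789166] [-1.52739643  0.23704653  1.04761292] [ 0.0196445   0.11713155 -0.03568303]
plate window (array([ 583.3, -122.5]), array([29.3, 21.4]), 83.6)
[[0.5682, -0.1362, 0.0696], [0.5717, -0.1069, 0.0691], [0.5987, -0.1405, 0.0697], [0.6025, -0.1095, 0.0693], [0.5826, -0.1223, 0.0689]]
```

View pics/w9.png

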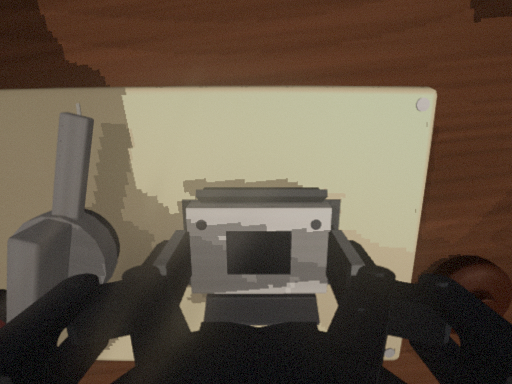

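The plate sits between the rails with its top at about 69–70 mm, centred within 1 mm of the gate window. Press lightly to seat it.

>>> move_arm --plan '[[[0, 0.1, 0.1, 0, 0, 0], [0, 0.1, 0.1, 0, 0, 0], [0, 0.1, 0.1, 0, 0, 0]]]'

```text
time_s: 12.25
position: [0.5845, -0.1223, 0.0578]
tcp_rot: [0.0, 0.055, 0.998, -0.001]
force: [-4.6, -3.9, 7.8]
opening: 0.746
finger_force: 67.5
```

>>> move_arm --plan '[[[0, 0, 0, 0, 0, 0], [0, 0, 0, 0, 0, 0], [0, 0, 0, 0, 0, 0], [0, 0, 0, 0, 0, 0]]]' --hand 8.2

```text
time_s: 12.65
position: [0.5845, -0.1212, 0.0565]
tcp_rot: [-0.0, 0.055, 0.998, 0.0]
force: [0.1, 0.4, 0.5]
opening: 0.957
finger_force: 0.0
```

>>> move_arm --plan '[[[0, 0, -1, 0, 0, 0], [0, 0, -4, 0, 0, 0], [0, 0, -8, 0, 0, 0], [0, 0, -11, 0, 0, 0], [0, 0, -11, 0, 0, 0]]]'

```text
time_s: 13.15
position: [0.5862, -0.1219, 0.1719]
tcp_rot: [0.004, 0.055, 0.998, -0.002]
force: [1.0, -0.4, -0.5]
opening: 0.958
finger_force: 0.0
```

```bash
python3 - <<'E'
from h import *
im,d,c=cam("wrist"); s=read_state(); H,S,V=SV(im)
np.savez("w10",im=im,d=d,T=c["cam_to_world"]); cv2.imwrite("pics/w10.png",cv2.resize(im,(768,576)))
print(s["position"],s["finger_force"])
E
python3 g.py .5735 -.210 .17 73
```

```text
[ 0.58521092 -0.1215031   0.16918628] 0.0
t 13.2 pos [ 0.5852 -0.1215  0.1692] shift [ 0.19 -8.92 -0.07] turn [-0.001  0.005  0.186] q6 -1.86
```

View pics/w10.png

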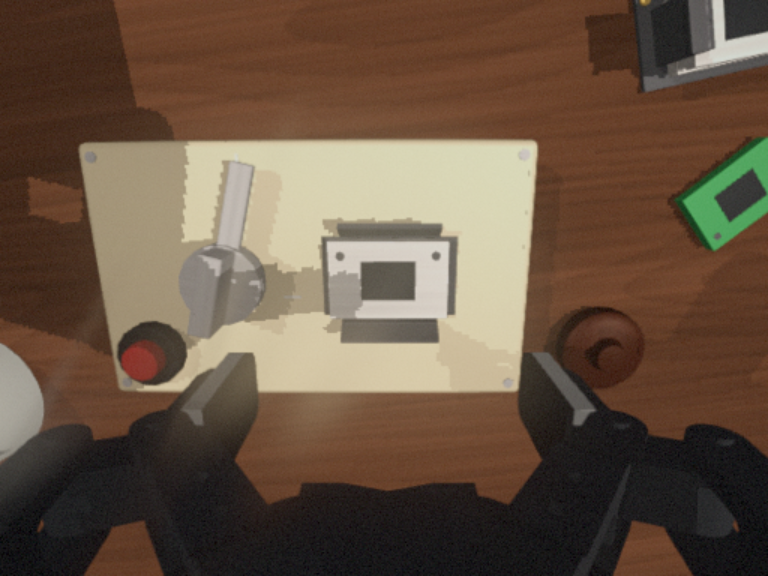

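Plate is seated in the gate at (389,280), tongue parked pointing up (tip (241,162)), bar running to (203,333), button at (150,358). Measure the plate and collar.

Run:
```python
from h import *
z=np.load("w10.npz"); im,d=z["im"],z["d"]; c=calibration("wrist"); c["cam_to_world"]=z["T"]; H,S,V=SV(im)
print("plate win",rect(c,im,blob(V<90,259,187,22),.070))
pt=onplane(c,im,np.array([[241,162],[228.5,246]])/1.5,.078)[:,:2]*1000; v=pt[0]-pt[1]; print("tongue",pt.round(1).tolist(),"dir",np.degrees(np.arctan2(v[1],v[0])))
rc=onplane(c,im,np.array([[180,285],[265,285],[222,327],[222,243]])/1.5,.079)[:,:2]*1000; print("ring",rc.round(1).tolist(),rc.mean(0))
bt=onplane(c,im,np.array([[190,333],[213,337]])/1.5,.103)[:,:2]*1000; print("bar end",bt.round(1).tolist())
# depth: bar top points
vv,uu=np.mgrid[140:250,100:200]; P=cloud(c,im,d,np.c_[uu.ravel(),vv.ravel()]); P=P[(P[:,2]>.0985)&(P[:,2]<.107)]
r=cv2.minAreaRect(np.float32(P[:,:2]*1000)); print("bar",len(P),r,np.median(P[:,2]),P.mean(0))
```

```text
plate win (array([ 592.1, -111.4]), array([4.1, 4.3]), 83.7)
tongue [[512.8, -187.7], [553.8, -202.3]] dir 160.35050261059646
ring [[571.4, -232.1], [576.5, -186.8], [597.3, -214.6], [551.7, -205.0]] [ 574.2433646  -209.60977454]
bar end [[590.7, -220.8], [594.0, -209.9]]
bar 948 ((573.8648681640625, -210.43606567382812), (12.497615814208984, 42.614009857177734), 69.38153839111328) 0.10223054418258468 [ 0.57308177 -0.20978061  0.10211366]
```

```bash
python3 - <<'E'
from h import *
z=np.load("w10.npz"); im=z["im"]; c=calibration("wrist"); c["cam_to_world"]=z["T"]; H,S,V=SV(im)
print("win",onplane(c,im,np.array([[388,281]])/1.5,.07))
print("plate",rect(c,im,blob((S<60)&(V>120),259,187,50),.07))
E
python3 g.py .5738 -.2102 .125 69.8
```

```text
win [[ 0.58387859 -0.12200031  0.07      ]]
plate (array([ 582.8, -118.8]), array([76.8, 60.1]), 78.0)
t 13.2 pos [ 0.5852 -0.1215  0.1692] shift [ 0.17 -8.94  4.43] turn [-0.001  0.005  0.242] q6 -1.86
```

>>> move_arm --plan '[[[0.1, -3, 0, 0, 0, 0.1], [0.2, -7, 0, 0, 0, 0.2], [0.2, -8.9, 0.5, 0, 0, 0.24], [0.2, -8.9, 2.5, 0, 0, 0.24], [0.2, -8.9, 2.5, 0, 0, 0.24]]]' --hand 4.0

```text
time_s: 13.7
position: [0.5712, -0.2091, 0.1384]
tcp_rot: [-0.003, 0.175, 0.985, 0.001]
force: [-0.3, 0.4, -0.8]
opening: 0.468
finger_force: 0.0
```

```bash
python3 g.py .5738 -.2102 .087 69.8
```

```text
t 13.7 pos [ 0.5712 -0.2091  0.1384] shift [-0.32 -0.02  5.14] turn [ 0.002 -0.007  0.001] q6 -1.77
```

>>> move_arm --plan '[[[0, 0, 1, 0, 0, 0], [0, 0, 2, 0, 0, 0], [0, 0, 2, 0, 0, 0], [0, 0, 2, 0, 0, 0]]]'

```text
time_s: 14.1
position: [0.5728, -0.2092, 0.1217]
tcp_rot: [-0.0, 0.174, 0.985, 0.0]
force: [-0.5, 0.8, 0.1]
opening: 0.472
finger_force: 0.0
```

```bash
python3 g.py .5738 -.2102 .087 69.8
```

```text
t 14.1 pos [ 0.5728 -0.2092  0.1217] shift [-0.13 -0.06  3.47] turn [ 0.    -0.     0.002] q6 -1.76
```

>>> move_arm --plan '[[[-0.1, -0.05, 1.5, 0, 0, 0], [-0.1, -0.05, 3, 0, 0, 0], [-0.1, -0.05, 3.4, 0, 0, 0], [-0.1, -0.05, 3.4, 0, 0, 0], [-0.1, -0.05, 3.4, 0, 0, 0]]]'

```text
time_s: 14.6
position: [0.5739, -0.2105, 0.0886]
tcp_rot: [0.001, 0.174, 0.985, -0.0]
force: [0.2, 1.2, -0.3]
opening: 0.472
finger_force: 0.0
```

>>> move_arm --plan '[[[0, 0, 0, 0, 0, 0], [0, 0, 0, 0, 0, 0], [0, 0, 0, 0, 0, 0], [0, 0, 0, 0, 0, 0], [0, 0, 0, 0, 0, 0]]]' --hand 0.8

```text
time_s: 15.1
position: [0.5737, -0.2103, 0.0885]
tcp_rot: [0.001, 0.175, 0.985, -0.0]
force: [-0.6, 1.5, 6.1]
opening: 0.121
finger_force: 60.1
```

```bash
python3 g.py .5738 -.2102 .087 -7; python3 -c "
from station import *;s=read_state();print(s['force'],s['torque'])"
```

```text
t 15.1 pos [ 0.5737 -0.2103  0.0885] shift [-0.    0.02  0.15] turn [1.000e-03 1.000e-03 1.342e+00] q6 -1.77
[-0.60969053  1.51769068  6.12829629] [ 0.26494003  0.1528772  -0.02028134]
```

>>> move_arm --plan '[[[0, 0, 0, 0, 0, 0.13], [0, 0, 0, 0, 0, 0.26], [0, 0, 0, 0, 0, 0.39], [0, 0, 0, 0, 0, 0.52], [0, 0, 0, 0, 0, 0.65]]]'

```text
time_s: 15.6
position: [0.574, -0.21, 0.0885]
tcp_rot: [0.001, 0.482, 0.876, 0.0]
force: [0.3, 3.2, 5.1]
opening: 0.12
finger_force: 60.1
```

```bash
python3 g.py .5737 -.2103 .0885 -7; python3 -c "
from station import *;s=read_state();print(s['force'],s['torque'])"
```

```text
t 15.6 pos [ 0.574  -0.21    0.0885] shift [-0.01 -0.04 -0.  ] turn [0.002 0.    0.687] q6 -1.11
[0.30457162 3.1914375  5.07174349] [ 0.49950435 -0.11173649  0.1128152 ]
```

>>> move_arm --plan '[[[0, 0, 0, 0, 0, 0.14], [0, 0, 0, 0, 0, 0.28], [0, 0, 0, 0, 0, 0.42], [0, 0, 0, 0, 0, 0.55], [0, 0, 0, 0, 0, 0.64]]]'

```text
time_s: 16.1
position: [0.5743, -0.21, 0.0885]
tcp_rot: [0.001, 0.733, 0.68, 0.001]
force: [2.2, 3.7, 4.1]
opening: 0.12
finger_force: 60.0
```

>>> move_arm --plan '[[[0, 0, 0, 0, 0, 0.03], [0, 0, 0, 0, 0, 0.06], [0, 0, 0, 0, 0, 0.06]]]'

```text
time_s: 16.4
position: [0.5744, -0.21, 0.0885]
tcp_rot: [0.001, 0.751, 0.66, 0.001]
force: [3.3, 3.6, 5.5]
opening: 0.118
finger_force: 60.4
```

```bash
python3 g.py .5737 -.2103 .0885 -6.3; python3 -c "
from station import *;s=read_state();print(s['force'],s['torque'])"
```

```text
t 16.4 pos [ 0.5744 -0.21    0.0885] shift [-0.04 -0.06  0.  ] turn [ 0.003 -0.    -0.019] q6 -0.42
[3.28162187 3.57744249 5.49212984] [ 0.69272826 -0.51957397  0.56508916]
```

The torque rise (0.57 N m) shows the stop is reached. Release and retreat.

>>> move_arm --plan '[[[0, 0, 0, 0, 0, 0], [0, 0, 0, 0, 0, 0], [0, 0, 0, 0, 0, 0], [0, 0, 0, 0, 0, 0]]]' --hand 4.0

```text
time_s: 16.8
position: [0.5732, -0.2105, 0.0875]
tcp_rot: [-0.0, 0.752, 0.66, -0.0]
force: [0.8, 0.7, -0.2]
opening: 0.467
finger_force: 0.0
```

>>> move_arm --plan '[[[0, 0, -2, 0, 0, 0], [0, 0, -6, 0, 0, 0], [0, 0, -10, 0, 0, 0], [0, 0, -11, 0, 0, 0], [0, 0, -11, 0, 0, 0]]]'

```text
time_s: 17.3
position: [0.5738, -0.2107, 0.1992]
tcp_rot: [0.002, 0.752, 0.66, 0.0]
force: [-1.1, 0.1, -0.5]
opening: 0.466
finger_force: 0.0
```

Run:
```python
from h import *
im,d,c=cam("wrist"); im2,d2,c2=cam("scene"); np.savez("w11",im=im,d=d,T=c["cam_to_world"])
o=np.zeros((384,800,3),np.uint8); o[:,:400]=im[:,56:456] if 0 else cv2.resize(im,(400,300))[0:300].copy().repeat(1,0) if 0 else cv2.copyMakeBorder(cv2.resize(im,(400,300)),0,84,0,0,0); o[:,400:]=cv2.resize(im2[165:285,155:280],(400,384),interpolation=2)
cv2.imwrite("pics/w11.png",o); s=read_state(); print(s["position"],s["force"],s["finger_force"])
vv,uu=np.mgrid[0:384,0:512]; P=cloud(c,im,d,np.c_[uu.ravel(),vv.ravel()]); P=P[(P[:,2]>.098)&(P[:,2]<.107)&(np.hypot(P[:,0]-.574,P[:,1]+.21)<.03)]
print("bar",len(P),cv2.minAreaRect(np.float32(P[:,:2]*1000)))
```

```text
[ 0.57293304 -0.21014896  0.196305  ] [-0.33604107 -0.08854851 -0.57020467] 0.0
bar 743 ((574.0737915039062, -210.43606567382812), (41.51634979248047, 11.979122161865234), 83.7098159790039)
```

View pics/w11.png

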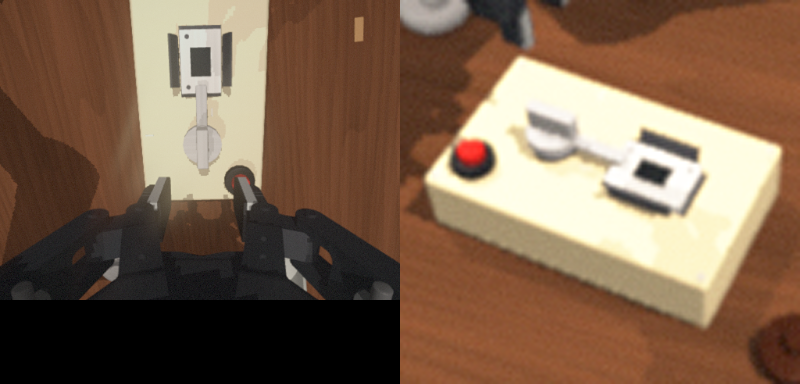

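The bar reads 83.7°, aligned with the gate axis. Both views show the tongue over the plate's end ((201,90) and (610,158)), the plate flat in the gate and the button up. Handing in.

```bash
python3 -c "
from station import *;print(job_done())"
```

```text
the job is handed in; nothing more can be done
None
```

The job is handed in: the top plate went onto the pad, was regripped by its ends and seated in the gate (within about 1 mm of centre by camera), and the collar is turned to its stop with the tongue over the plate's end; the judge returned no verdict.

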